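# Dock the reference nozzle carriage through the spring gate

## Task

Set the nozzle carriage on the open end of the docking bay, nose first, and slide it along the floor so that the carriage itself pushes the two spring leaves of the gate open, and on until they have swung shut behind it. Then press it gently on against the sprung pressure tap hidden under the orange cover until the tap has given about 8 mm, without overpressing it, hold for a second and let go, leaving the carriage in the bay behind the shut gate. Do not lift it over the gate, force it against the bay or touch the leaves with the gripper, and leave the three sleeves and the junction box where they are.

Things in the scene. Friction and masses are not known exactly. Their poses are not given: they have to be found in the camera images.
- carriage_mid (a point): Nozzle carriage: steel sled 80 long, 46 wide, 24 mm high, with a square aluminium pillar 24 x 24 mm (24 to 66 mm above the underside) topped by a brass nozzle (to 90 mm). Site on the pillar's axis, 45 mm above the underside; x to the nose, y left, z up. Nose tip 50 mm ahead of it, tail 30 mm behind, sides 23 mm off. Pinch the pillar 50 to 60 mm above the underside.
- carriage: The same carriage as a body (0.48 to 0.72 kg; half-round nose of radius 23 mm, flat tail). Origin on the underside in the middle of the sled, 10 mm nearer the nose than the pillar's axis; x to the nose, z up.
- bay: Docking bay: grey die-cast tray fixed to the table, place and heading vary. Origin on the table under the middle of the gate; x along the lane into the bay, y left, z up. Floor 6 mm thick, 90 mm wide, x = -130 to +191 mm. From x = -30 mm on, guide ribs 8 mm high leave a lane 50 mm wide. Side walls 26 mm above the floor stand at y beyond +-37 mm from x = 6 mm on.
- gate (a point): Middle of the two-leaf gate's line, on the top of the bay floor (6 mm above the table); axes as the bay's.
- lead_in (a point): On the bay floor's top, 90 mm before the gate, in the middle of the open end where the carriage is set down. The ribs' flared lead-in begins at x = -77 mm (lane 76 mm wide) and narrows to 50 mm at x = -30 mm; the floor before it, to x = -130 mm, is bare.
- cover_edge (a point): Middle of the near edge, on top, of the orange manifold cover that spans the lane from 113 to 191 mm past the gate. The cover is 94 mm wide, underside 28 mm and top 32 mm above the bay floor: the sled's nose passes under it. The pillar stops short of it when the tap is pressed rightly.
- leaf_left (a joint): Angle (rad) of the left steel gate leaf: 0 shut across the lane, 1.5 folded inward along it. 27.5 mm long, 16 mm high, its top 26 mm above the floor, hinged upright at y = +29.5 mm on the gate line; opens only inward, closed by a light spring (about 0.5 to 2 N at its tip). It swings shut once the carriage's tail is about 28 mm past the gate line.
- tap_pin (a joint): How far (m) the tap's sprung face (18 mm disc, mid-lane, 12 mm above the floor) is pressed in along the lane: 0 free, 0.015 bottomed. Yields from 2 N, plus 0.8 N per mm: 8.4 N at 8 mm; beyond 11 mm is overpressed. The free face stands 116 to 130 mm past the gate under the cover, adjusted differently each time: find it by feel. Sled friction adds 1 to 4 N.
- leaf_right (a joint): The same for the right leaf, hinged at y = -29.5 mm, also growing as it opens inward.
- sleeve0: Bystander: titanium tap sleeve, an upright tube of diameter 20 mm and height 45 mm; origin at its underside.
- sleeve1: Bystander: second sleeve, the same.
- sleeve2: Bystander: third sleeve, the same.
- junction_box: Bystander: grey die-cast junction box 104 x 74 x 46 mm; origin at the centre of its underside.
Mind the look-alikes: they are no part of the job. What is shaped like the carriage but brown, green or pink is not meant.

How it is judged:
On the way, in this order (a step that is already met when the one before it is completed fails the run):
1. the carriage, lying on the bay floor, is in the gate and holds both leaves open (value of joint each of leaf_left, leaf_right above 0.6 rad and x of carriage in the frame of gate between -0.04 and 0.05 m and z of carriage in the frame of gate below 0.006 m), for 0.1 s.
2. with both leaves shut behind it the carriage presses the tap in by more than 5 mm for 0.4 s (value of joint each of leaf_left, leaf_right below 0.12 rad and x of carriage in the frame of gate above 0.06 m and value of joint tap_pin above 0.005 m), for 0.4 s.
At the end, for the whole second after the job is handed in: Both gate leaves are shut (under 0.12 rad); the carriage lies flat and at rest on the bay floor behind them, its middle 42 to 104 mm past the gate line and within 5 mm of the lane's middle, in line with the lane within 0.1 rad, nose away from the gate, released (value of joint each of leaf_left, leaf_right below 0.12 rad and x of carriage in the frame of gate between 0.042 and 0.104 m and y of carriage in the frame of gate between -0.005 and 0.005 m and z of carriage in the frame of gate below 0.003 m and angle between carriage's own z axis and vertical below 0.06 rad and angle between the x axis of carriage and the x axis of bay, either way round below 0.1 rad and linear speed of carriage below 0.01 m/s and x of gate in the frame of carriage below 0 m); the robot touches nothing.
It fails at once if the tap is overpressed (more than 11.5 mm) (value of joint tap_pin above 0.0115 m).
It fails at once if the carriage is lifted over the gate (z of carriage in the frame of gate above 0.012 m and x of carriage in the frame of gate between -0.03 and 0.16 m and y of carriage in the frame of gate between -0.045 and 0.045 m).
It fails at once if the gripper pushes a gate leaf (contact force between the fingers and leaf_left above 1 N or contact force between the fingers and leaf_right above 1 N).
It fails at once if once nosing into the lane, the carriage is forced against the bay with more than 40 N (contact force between carriage and bay above 40 N and x of carriage in the frame of gate above -0.06 m).
It fails at once if a sleeve or the junction box is moved by more than 15 mm (distance of any of sleeve0, sleeve1, sleeve2, junction_box from where it was at the start of the episode above 0.015 m).
It also fails if it takes over 72 s, if anything falls off the work surface, if the arm or the gripper's body presses on something with over 40 N, if the wrist force passes 120 N, or if a joint passes its speed limit or range.

## Robot

A 7-joint arm with a two-finger parallel gripper is mounted at the origin on the work surface. World frame = base frame: x ahead of the robot, y to its left, z up, the work surface at z = 0. Lengths are in m, angles in rad, forces in N, time in s.
With the tool pointing down it reaches from about 0.425 to 0.925 m from the base axis. Payload 6.8 kg.
Tool frame: the origin (TCP) lies between the finger pads; the fingertips stand r.tcp_to_tips ahead of it and the grasp point (between the pads) lies 3 mm ahead of it (r.tcp_to_tips is the distance from the TCP to the fingertips, in m); z points along the fingers, y is the line along which they close (so a half turn about z gives the same grasp; the last joint's range is limited). The gripper opens to 85 mm and grips with 20 to 120 N. Pads are 22 mm wide; open, the fingers measure 114 mm over their backs; the gripper's body (76 mm by 85 mm) begins 54 mm behind the grasp point. The pads swing forward as they close: fully open they stand 13 mm farther back than shut.
Start: joints at [-1.381, 0.477, 0.022, 1.555, -0.011, 1.109, -0.083], TCP at [0.198, 0.645, 0.22] pointing down, gripper open.
Joint ranges: [-2.96, 2.96], [-0.34, 2.1], [-1.41, 1.46], [0.24, 2.44], [-1.37, 4.51], [0.17, 1.92], [-2.96, 2.96]. Speed limits (rad/s): [2.39, 2.39, 3.14, 3.14, 3.14, 3.14, 3.14].

## Interface

Orientations are given as a rotation vector (axis times angle).
In Python, from bench import r gives the robot as it stands. The module is installed in compiled form; this text tells all that it offers.
- The arm moves only by the tool step_arm, never from a script. Its argument "moves" is a list of rows, each an object of numbers: "rx", "ry", "rz": the turn, a rotation vector about the tool's x, y, z in degrees; "dx", "dy", "dz": the shift along the tool's x, y, z in mm; "gripper": the opening, from -1 (shut) to 1 (fully open). In form: [{"rx": .., "ry": .., "rz": .., "dx": .., "dy": .., "dz": .., "gripper": ..}, ...]. A call has 1 to 20 rows; each row shifts and turns the commanded pose from where the row before left it, along the tool's axes as they then stand; what a row does not reach is not made up. A row lasts 1/8 s, in which the tool goes at most 62.5 mm and 10.7 degrees, less where a joint would pass 70% of its speed; a pose out of reach is approached as far as the arm can. A call is refused whole if a number of a shift passes 62.5 or a number of a turn 10.7, either way. A call with a gripper value outside its range is refused whole. The fingers move at their own pace and stop on an object; "grip_force" is the grip in N (left out, the last holds). Time passes only in rows, so rows that do not move let the fingers close. It gives the time, the measured TCP pose, the force, the opening and the grip force at its end, in the units of the state.
- r.get_obs(): the state, without advancing time (a new reading comes with each control period).
- r.grab_frame(name): name is "side" or "top"; returns the picture (420x560x3 uint8, blue, green, red); there is no depth.
- r.camera_info(name): a dict with "mtx" (3x3 intrinsics, pixels), "D" ([k1, k2, p1, p2, k3] as OpenCV has them; the pictures are not rectified), "rvec" (rotation vector, rad) and "tvec" (3), from world to camera coordinates, as OpenCV has them. Camera axes: x right, y down, z forward; pixel columns grow to the right and rows downward; lengths in m; the calibration is good to about 2 mm. A picture is of the moment at which its call begins. camera_info takes no time and is no camera call.
- r.hand_in(): hands the job in; it is judged then, once.
The state is a dict: "clock": time; "joints": joint angles; "qvel": joint speeds; "tau": joint torques, N m; "tcp_pos": TCP position; "orientation": TCP orientation; "contact_force": force on the tool from outside, world axes, zero at the start; "moment": the same for the moment, N m; "grip_width": finger opening in m; "gripper_force": force on a finger pad.
Only numpy, scipy, OpenCV 4.12 (cv2) and the standard library are available. Lean on these libraries where they do the work, as an engineer would, in place of code of your own. Each camera call takes 0.05 s, during which the arm holds its last target. There are 200 camera calls.

## Working session

There is one attempt and no reset: what is moved stays moved. The work goes in short steps, Python scripts to look and compute and a tool call to move; the robot and the scene stay as the last step left them, time stands still between calls to the robot, and variables do not carry over. Pictures are saved under pics/ and viewed, at most 10 in all, crops included, and the job is handed in when it is done.

Besides the shell and the picture viewer there is one more tool, called as name(argument=value, ...) on one line, values as JSON. step_arm: Moves the arm, as the interface text tells. Its arguments: {"type":"object","properties":{"moves":{"type":"array","items":{"type":"object","properties":{"rx":{"type":"number"},"ry":{"type":"number"},"rz":{"type":"number"},"dx":{"type":"number"},"dy":{"type":"number"},"dz":{"type":"number"},"gripper":{"type":"number"}}}},"grip_force":{"type":"number"}},"required":["moves"]}

```bash
mkdir -p pics
python3 - <<'E'
from bench import r
import cv2
for n in("top","side"):
    cv2.imwrite(f"pics/{n}0.png",r.grab_frame(n)); c=r.camera_info(n); print(n,c)
o=r.get_obs(); print(o, r.tcp_to_tips)
E
```

```text
top {'mtx': array([[445.20561651,   0.        , 277.75518479],
       [  0.        , 445.20561651, 211.82493024],
       [  0.        ,   0.        ,   1.        ]]), 'D': array([-0.08692838,  0.        ,  0.        ,  0.        ,  0.        ]), 'rvec': array([ 2.22504853, -2.17000911,  0.05870144]), 'tvec': array([-0.08040933,  0.49116408,  1.19563186])}
side {'mtx': array([[506.44959919,   0.        , 286.06140485],
       [  0.        , 506.44959919, 211.19355997],
       [  0.        ,   0.        ,   1.        ]]), 'D': array([-0.06148146,  0.        ,  0.        ,  0.        ,  0.        ]), 'rvec': array([ 0.28539971, -2.63223417,  1.51274649]), 'tvec': array([0.44825938, 0.15126116, 1.0893196 ])}
{'clock': 0.1, 'joints': array([-1.38113601,  0.47768955,  0.02229935,  1.55636297, -0.01148631,
        1.10932466, -0.08309672]), 'qvel': array([ 5.87209663e-06, -3.40857908e-04, -9.86774472e-04, -2.28628892e-03,
       -1.26575293e-03,  1.29848181e-04,  2.84410490e-04]), 'tau': array([ 4.15622868e-03, -5.97762001e+01,  1.61346562e+00, -2.81952006e+01,
        1.28868016e-02,  4.96208319e-03,  3.44704574e-05]), 'tcp_pos': array([0.19785594, 0.6447576 , 0.21883644]), 'orientation': array([-4.65869529e-01, -3.10672185e+00,  2.59412867e-03]), 'contact_force': array([-0.41657055, -0.9617911 , -0.27368815]), 'moment': array([ 3.06983229e-02, -7.76382975e-05, -8.46045507e-03]), 'gripper_force': 0.0, 'grip_width': 0.085046293550142} 0.022
```

View pics/top0.png

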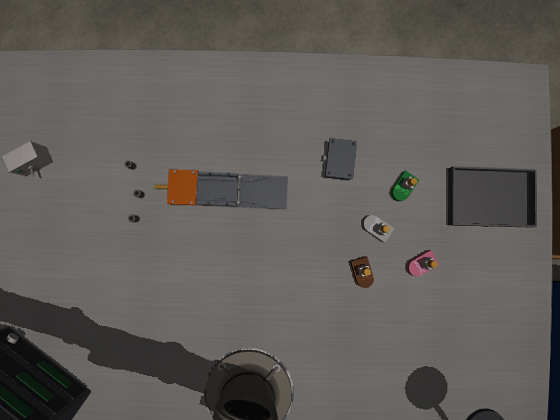

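View pics/side0.png

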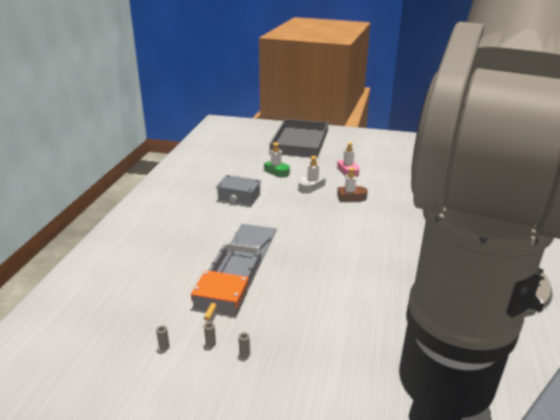

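Top view: carriage (grey) near (377,228). The bay runs from its open end at x≈287 through the gate at x≈239 to the cover at x≈168–197. The box is at (340,158) and the sleeves are at the left. Next I'll enlarge and measure.

```bash
cat > h.py <<'E'
import numpy as np, cv2
from bench import r
from scipy.spatial.transform import Rotation as R
def cast(n,px,z):
    c=r.camera_info(n); Rm=cv2.Rodrigues(c["rvec"])[0]; C=-Rm.T@c["tvec"]
    u=cv2.undistortPoints(np.array(px,float).reshape(-1,1,2),c["mtx"],c["D"]).reshape(-1,2)
    d=np.c_[u,np.ones(len(u))]@Rm
    return C+d*((z-C[2])/d[:,2])[:,None]
def proj(n,P):
    c=r.camera_info(n); return cv2.projectPoints(np.array(P,float).reshape(-1,1,3),c["rvec"],c["tvec"],c["mtx"],c["D"])[0].reshape(-1,2)
def rect(m):
    cs=cv2.findContours(m.astype(np.uint8),0,cv2.CHAIN_APPROX_NONE)[0]
    c=max(cs,key=cv2.contourArea); return c
E
python3 - <<'E'
from h import *
im=cv2.imread("pics/top0.png")
a=cv2.resize(im[155:225,150:300],None,fx=5,fy=5,interpolation=cv2.INTER_CUBIC)
b=cv2.resize(im[195:295,330:450],None,fx=2.3,fy=2.3,interpolation=cv2.INTER_CUBIC)
o=np.zeros((a.shape[0]+b.shape[0],max(a.shape[1],b.shape[1]),3),np.uint8)
o[:a.shape[0],:a.shape[1]]=a;o[a.shape[0]:,:b.shape[1]]=b
c=cv2.resize(im[210:248,355:400],None,fx=6,fy=6,interpolation=cv2.INTER_CUBIC)
o[a.shape[0]:a.shape[0]+c.shape[0],300:300+c.shape[1]]=c
cv2.imwrite("pics/crop0.png",o)
hsv=cv2.cvtColor(im,cv2.COLOR_BGR2HSV)
m=(hsv[...,0]<14)&(hsv[...,1]>180)&(hsv[...,2]>150); m[:, :150]=0;m[:,220:]=0
c=rect(m);bx=cv2.boxPoints(cv2.minAreaRect(c));print("cover",bx,cast("top",bx,.038))
for y,x in((180,215),(190,265),(195,320),(224,370),(235,384),(222,378)):print(x,y,im[y,x])
E
```

```text
Traceback (most recent call last):
  File "h.py", line 13, in rect
    c=max(cs,key=cv2.contourArea); return c
ValueError: max() iterable argument is empty
```

View pics/crop0.png

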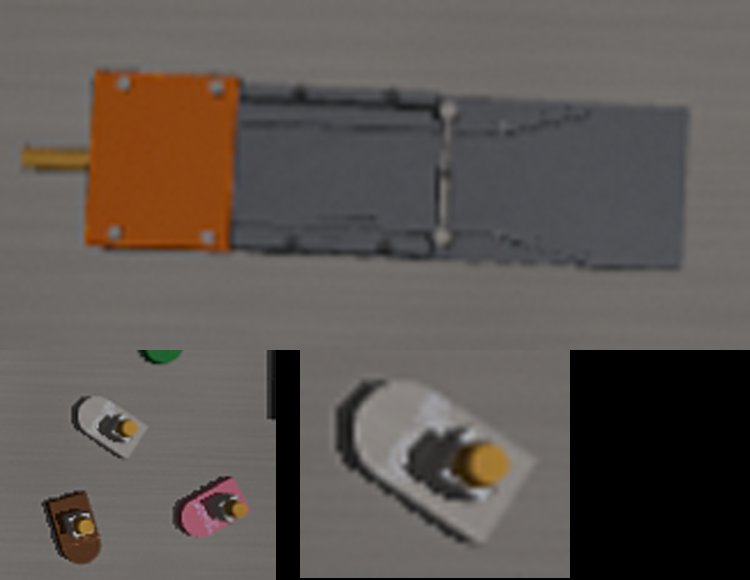

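The crop shows the bay with its gate hinges at crop (447,108) and (442,237), the floor end corners at (688,107) and (681,269), and the carriage nose pointing up-left. I'll convert these to world points.

Run:
```python
from h import *
np.set_printoptions(precision=4,suppress=True)
f=lambda X,Y:(150+X/5-.4,155+Y/5-.4)
im=cv2.imread("pics/top0.png");hsv=cv2.cvtColor(im,cv2.COLOR_BGR2HSV)
for y,x in((185,182),(180,215),(190,265),(195,320),(224,365),(235,384),(222,370)):print(x,y,im[y,x],hsv[y,x])
fe=cast("top",[f(688,107),f(681,269)],.006);h=cast("top",[f(447,108),f(442,237)],.032)
cv=cast("top",[f(96,72),f(240,79),f(230,250),f(86,244)],.038)
print("floor end",fe,np.linalg.norm(fe[0]-fe[1]));print("hinge",h,np.linalg.norm(h[0]-h[1]));print("cover",cv)
m=(hsv[...,0]<18)&(hsv[...,1]>150); m[:160]=0;m[215:]=0;m[:,:166]=0;m[:,220:]=0
bx=cv2.boxPoints(cv2.minAreaRect(rect(m)));b3=cast("top",bx,.038);print("coverbox",b3,b3.mean(0))
ax=(cv[0]+cv[3]-cv[1]-cv[2]);ax/=np.linalg.norm(ax);print("axis cover",ax)
ax=(h.mean(0)-fe.mean(0))[:2];print("axis mid",ax,np.linalg.norm(ax)); 
a2=(cv.mean(0)-fe.mean(0))[:2];print("end->cover",a2,np.linalg.norm(a2),a2/np.linalg.norm(a2))
g=lambda X,Y:(355+(X-300)/6-.42,210+(Y-350)/6-.42)
t=cast("top",[g(538,460),g(482,545),g(385,380),g(352,435)],.024);print("sled",t)
print("nozzle",cast("top",[g(487,464)],.09))
# gold nozzle both views
for n in("top","side"):
    i=cv2.imread(f"pics/{n}0.png");hh=cv2.cvtColor(i,cv2.COLOR_BGR2HSV)
    mm=((hh[...,0]>10)&(hh[...,0]<28)&(hh[...,1]>120)&(hh[...,2]>110)).astype(np.uint8)
    nn,l,s,c=cv2.connectedComponentsWithStats(mm)
    for k in range(1,nn):
        if 8<s[k,4]<300: print(n,s[k],c[k])
```

```text
182 185 [ 17  68 139] [ 13 224 139]
215 180 [64 61 60] [113  16  64]
265 190 [85 81 80] [114  15  85]
320 195 [107 109 113] [ 10  14 113]
365 224 [130 133 137] [ 13  13 137]
384 235 [118 120 124] [ 10  12 124]
370 222 [129 133 137] [ 15  15 137]
floor end [[ 0.5923 -0.0915  0.006 ]
 [ 0.5033 -0.0898  0.006 ]] 0.089044861137927
hinge [[0.5851 0.0383 0.032 ]
 [0.5157 0.0389 0.032 ]] 0.06942719592825108
cover [[0.5994 0.2271 0.038 ]
 [0.5973 0.1492 0.038 ]
 [0.5055 0.1513 0.038 ]
 [0.5068 0.2288 0.038 ]]
coverbox [[0.5058 0.2302 0.038 ]
 [0.5997 0.2295 0.038 ]
 [0.5977 0.1502 0.038 ]
 [0.504  0.1513 0.038 ]] [0.5518 0.1903 0.038 ]
axis cover [0.0217 0.9998 0.    ]
axis mid [0.0026 0.1293] 0.12928414269082308
end->cover [0.0045 0.2798] 0.2797870519954476 [0.016  0.9999]
sled [[ 0.4568 -0.3838  0.024 ]
 [ 0.4181 -0.3589  0.024 ]
 [ 0.4912 -0.3137  0.024 ]
 [ 0.4661 -0.2992  0.024 ]]
nozzle [[ 0.4533 -0.3443  0.09  ]]
top [411 178   6   7  30] [413.6    180.8333]
top [384 226   6   7  30] [386.1333 228.5333]
top [431 261   6   7  33] [433.697  264.0909]
top [364 269   7   6  34] [367.0294 271.4706]
side [342  48   2   7   9] [342.4444  51.1111]
side [303  59   3   8  12] [304.1667  62.5   ]
side [274  88  14  30 204] [279.3971 106.6225]
side [303  89   3   7  12] [303.5     92.6667]
side [262  97   5   7  13] [264.4615 100.6154]
side [268 102   4   6  11] [269.3636 104.8182]
side [256 112   6   5  16] [258.875  114.4375]
side [273 142   6   9  38] [275.5    146.1053]
side [348 143   3   8  17] [349.1765 146.9412]
side [311 156   5   9  30] [313.3667 159.8333]
side [349 168   5   9  35] [351.1143 171.7714]
side [355 189   4   5  12] [356.75   190.5833]
side [205 303  11  17  99] [210.0202 310.4545]
```

```bash
cat >> h.py <<'E'
def plan(target,yaw=None,rows=None):
    "tool-frame shift (mm) from measured TCP to target, and turn rz (deg) to bring tool x to world yaw (deg)"
    o=r.get_obs(); Rm=R.from_rotvec(o["orientation"]).as_matrix(); p=o["tcp_pos"]
    y0=np.degrees(np.arctan2(Rm[1,0],Rm[0,0]))
    print("tcp",p.round(4),"yaw %.2f"%y0,"tilt",Rm[:2,2].round(4),"F",o["contact_force"].round(2),"w",round(o["grip_width"],4),"t",round(o["clock"],2))
    if yaw is not None:
        print("rz %.2f"%-(yaw-y0)); a=np.radians(yaw); Rm=np.array([[np.cos(a),np.sin(a),0],[np.sin(a),-np.cos(a),0],[0,0,-1.]])
    print("shift mm (axes after turn)",(Rm.T@(np.array(target)-p)*1000).round(1))
E
python3 - <<'E'
from h import *
np.set_printoptions(precision=4,suppress=True)
im=cv2.imread("pics/top0.png");g=cv2.cvtColor(im,cv2.COLOR_BGR2GRAY);hsv=cv2.cvtColor(im,cv2.COLOR_BGR2HSV)
big=cv2.resize(g[205:250,350:405],None,fx=8,fy=8,interpolation=cv2.INTER_CUBIC)
for th in(119,122,125):
    m=cv2.morphologyEx((big>th).astype(np.uint8),cv2.MORPH_OPEN,np.ones((13,13)))
    c=cv2.convexHull(rect(m)); bx=cv2.boxPoints(cv2.minAreaRect(c))
    b=cast("top",(bx+.5)/8-.5+[350,205],.024)[:,:2]; d=np.diff(np.r_[b,b[:1]],axis=0)
    print(th,b.mean(0),np.linalg.norm(d,axis=1),np.degrees(np.arctan2(d[:,1],d[:,0])))
T=[];
c={n:r.camera_info(n) for n in("top","side")};P=[];U=[]
for n,u in(("top",(385.9,228.5)),("side",(313.4,159.8))):
    k=c[n];P.append(np.c_[cv2.Rodrigues(k["rvec"])[0],k["tvec"]]);U.append(cv2.undistortPoints(np.array([[u]],float),k["mtx"],k["D"]).reshape(2,1))
X=cv2.triangulatePoints(*P,*U);print("nozzle tri",(X[:3]/X[3]).T)
print(cast("top",[(386,228.5)],.09))
plan((.55,.2,.22),57.)
E
```

```text
119 [ 0.4592 -0.338 ] [0.0464 0.0799 0.0464 0.0797] [ -32.4737 -121.8556  147.2933   58.1169]
122 [ 0.4592 -0.3379] [0.046  0.0794 0.0461 0.0792] [ -32.4644 -121.8463  147.3041   58.1263]
125 [ 0.4592 -0.3377] [0.0456 0.0788 0.0457 0.0786] [ -32.381  -121.7621  147.3894   58.2107]
nozzle tri [[ 0.4539 -0.346   0.0843]]
[[ 0.4535 -0.3449  0.09  ]]
tcp [0.1979 0.6448 0.2188] yaw 162.94 tilt [-0.0004 -0.0016] F [-0.42 -0.96 -0.27] w 0.085 t 0.1
rz 105.94
shift mm (axes after turn) [-181.2  537.6   -1.2]
```

step_arm(moves=[{"rz": 10.5},{"rz": 10.5},{"rz": 10.5},{"rz": 10.5},{"rz": 10.5},{"rz": 10.5},{"rz": 10.5},{"rz": 10.5},{"rz": 10.5},{"rz": 10.5},{"dx": -20,"dy": 50},{"dx": -20,"dy": 50},{"dx": -20,"dy": 50},{"dx": -20,"dy": 50},{"dx": -20,"dy": 50},{"dx": -20,"dy": 50},{"dx": -20,"dy": 50},{"dx": -20,"dy": 50},{"dx": -20,"dy": 50},{"dx": 0,"dy": 40}])

```text
invalid input at $.moves[0]: expected keys rx, ry, rz, dx, dy, dz, gripper
```

Run:
```python
from h import *
plan((.4538,-.3460,.15),57.8); print(r.get_obs()["joints"].round(2))
```

```text
tcp [0.1979 0.6448 0.2188] yaw 162.94 tilt [-0.0004 -0.0016] F [-0.42 -0.96 -0.27] w 0.085 t 0.1
rz 105.14
shift mm (axes after turn) [-702.   744.5   68.8]
[-1.38  0.48  0.02  1.56 -0.01  1.11 -0.08]
```

All keys are needed in every row.

step_arm(moves=[{"rx": 0,"ry": 0,"rz": 10.5,"dx": 0,"dy": 0,"dz": 0,"gripper": 1},{"rx": 0,"ry": 0,"rz": 10.5,"dx": 0,"dy": 0,"dz": 0,"gripper": 1},{"rx": 0,"ry": 0,"rz": 10.5,"dx": 0,"dy": 0,"dz": 0,"gripper": 1},{"rx": 0,"ry": 0,"rz": 10.5,"dx": 0,"dy": 0,"dz": 0,"gripper": 1},{"rx": 0,"ry": 0,"rz": 10.5,"dx": 0,"dy": 0,"dz": 0,"gripper": 1},{"rx": 0,"ry": 0,"rz": 10.5,"dx": 0,"dy": 0,"dz": 0,"gripper": 1},{"rx": 0,"ry": 0,"rz": 10.5,"dx": 0,"dy": 0,"dz": 0,"gripper": 1},{"rx": 0,"ry": 0,"rz": 10.5,"dx": 0,"dy": 0,"dz": 0,"gripper": 1},{"rx": 0,"ry": 0,"rz": 10.5,"dx": 0,"dy": 0,"dz": 0,"gripper": 1},{"rx": 0,"ry": 0,"rz": 10.5,"dx": 0,"dy": 0,"dz": 0,"gripper": 1},{"rx": 0,"ry": 0,"rz": 0,"dx": -20,"dy": 50,"dz": 0,"gripper": 1},{"rx": 0,"ry": 0,"rz": 0,"dx": -20,"dy": 50,"dz": 0,"gripper": 1},{"rx": 0,"ry": 0,"rz": 0,"dx": -20,"dy": 50,"dz": 0,"gripper": 1},{"rx": 0,"ry": 0,"rz": 0,"dx": -20,"dy": 50,"dz": 0,"gripper": 1},{"rx": 0,"ry": 0,"rz": 0,"dx": -20,"dy": 50,"dz": 0,"gripper": 1},{"rx": 0,"ry": 0,"rz": 0,"dx": -20,"dy": 50,"dz": 0,"gripper": 1},{"rx": 0,"ry": 0,"rz": 0,"dx": -20,"dy": 50,"dz": 0,"gripper": 1},{"rx": 0,"ry": 0,"rz": 0,"dx": -20,"dy": 50,"dz": 0,"gripper": 1},{"rx": 0,"ry": 0,"rz": 0,"dx": -20,"dy": 50,"dz": 0,"gripper": 1},{"rx": 0,"ry": 0,"rz": 0,"dx": 0,"dy": 40,"dz": 0,"gripper": 1}])

```text
clock: 2.6
tcp_pos: [0.5184, 0.2296, 0.2197]
orientation: [-2.751, -1.518, 0.001]
contact_force: [-0.2, 0.7, 0.0]
grip_width: 0.0851
gripper_force: 0.0
```

Run:
```python
from h import *
plan((.4538,-.3460,.15),57.8); print(r.get_obs()["joints"].round(2))
```

```text
tcp [0.5184 0.2296 0.2197] yaw 57.78 tilt [-0.0007 -0.0003] F [-0.15  0.69  0.05] w 0.0851 t 2.6
rz -0.02
shift mm (axes after turn) [-521.5  252.    69.7]
[-1.    0.34  0.6   1.85 -0.22  1.02 -0.87]
```

step_arm(moves=[{"rx": 0,"ry": 0,"rz": 0,"dx": -40,"dy": 19,"dz": 0,"gripper": 1},{"rx": 0,"ry": 0,"rz": 0,"dx": -40,"dy": 19,"dz": 0,"gripper": 1},{"rx": 0,"ry": 0,"rz": 0,"dx": -40,"dy": 19,"dz": 0,"gripper": 1},{"rx": 0,"ry": 0,"rz": 0,"dx": -40,"dy": 19,"dz": 0,"gripper": 1},{"rx": 0,"ry": 0,"rz": 0,"dx": -40,"dy": 19,"dz": 0,"gripper": 1},{"rx": 0,"ry": 0,"rz": 0,"dx": -40,"dy": 19,"dz": 0,"gripper": 1},{"rx": 0,"ry": 0,"rz": 0,"dx": -40,"dy": 19,"dz": 0,"gripper": 1},{"rx": 0,"ry": 0,"rz": 0,"dx": -40,"dy": 19,"dz": 0,"gripper": 1},{"rx": 0,"ry": 0,"rz": 0,"dx": -40,"dy": 20,"dz": 0,"gripper": 1},{"rx": 0,"ry": 0,"rz": 0,"dx": -40,"dy": 20,"dz": 0,"gripper": 1},{"rx": 0,"ry": 0,"rz": 0,"dx": -40,"dy": 20,"dz": 0,"gripper": 1},{"rx": 0,"ry": 0,"rz": 0,"dx": -40,"dy": 20,"dz": 0,"gripper": 1},{"rx": 0,"ry": 0,"rz": 0,"dx": -41,"dy": 20,"dz": 0,"gripper": 0.5},{"rx": 0,"ry": 0,"rz": 0,"dx": 0,"dy": 0,"dz": 0,"gripper": 0.5},{"rx": 0,"ry": 0,"rz": 0,"dx": 0,"dy": 0,"dz": 0,"gripper": 0.5}])

```text
clock: 4.47
tcp_pos: [0.4546, -0.3419, 0.2192]
orientation: [-2.748, -1.521, 0.0]
contact_force: [1.0, 1.2, -0.1]
grip_width: 0.0638
gripper_force: 0.0
```

Run:
```python
from h import *
plan((.4538,-.3460,.058),57.8); print(r.get_obs()["joints"].round(2))
cv2.imwrite("pics/top1.png",r.grab_frame("top"));s=r.grab_frame("side");cv2.imwrite("pics/side1.png",cv2.resize(s[100:240,230:420],None,fx=4,fy=4))
```

```text
tcp [ 0.4546 -0.3419  0.2192] yaw 57.93 tilt [-0.0007  0.0009] F [ 1.01  1.18 -0.09] w 0.0638 t 4.47
rz 0.13
shift mm (axes after turn) [ -3.9   1.5 161.2]
[-0.09  0.39  0.81  1.85 -0.32  1.04  0.29]
```

step_arm(moves=[{"rx": 0,"ry": 0,"rz": 0,"dx": -3.9,"dy": 1.5,"dz": 20,"gripper": 0.5},{"rx": 0,"ry": 0,"rz": 0,"dx": 0,"dy": 0,"dz": 20,"gripper": 0.5},{"rx": 0,"ry": 0,"rz": 0,"dx": 0,"dy": 0,"dz": 20,"gripper": 0.5},{"rx": 0,"ry": 0,"rz": 0,"dx": 0,"dy": 0,"dz": 20,"gripper": 0.5},{"rx": 0,"ry": 0,"rz": 0,"dx": 0,"dy": 0,"dz": 0,"gripper": 0.5}])

```text
clock: 5.2
tcp_pos: [0.4529, -0.3459, 0.1377]
orientation: [-2.746, -1.52, 0.003]
contact_force: [0.1, -0.5, -0.6]
grip_width: 0.0643
gripper_force: 0.0
```

Run:
```python
from h import *
plan((.4538,-.3460,.058),57.8)
t=r.grab_frame("top");s=r.grab_frame("side")
a=cv2.resize(t[190:260,340:430],None,fx=4,fy=4);b=cv2.resize(s[90:220,260:400],None,fx=3,fy=3)
o=np.zeros((max(a.shape[0],b.shape[0]),a.shape[1]+b.shape[1],3),np.uint8);o[:a.shape[0],:a.shape[1]]=a;o[:b.shape[0],a.shape[1]:]=b
cv2.imwrite("pics/pre.png",o)
```

```text
tcp [ 0.4529 -0.3459  0.1377] yaw 57.94 tilt [-0.0032  0.0016] F [ 0.13 -0.48 -0.57] w 0.0643 t 5.2
rz 0.14
shift mm (axes after turn) [ 0.3  0.8 79.7]
```

View pics/pre.png

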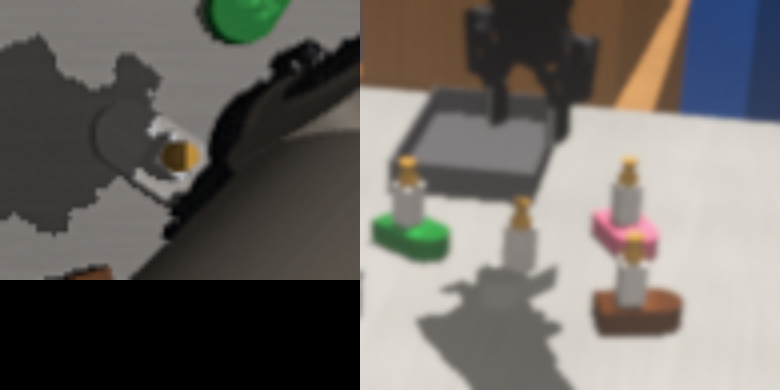

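The side view shows the open fingers above the white pillar with its nozzle at about (520,205) in the crop. The neighbours are clear, so I'll descend and grip.

step_arm(moves=[{"rx": 0,"ry": 0,"rz": 0,"dx": 0.3,"dy": 0.8,"dz": 16,"gripper": 0.5},{"rx": 0,"ry": 0,"rz": 0,"dx": 0,"dy": 0,"dz": 16,"gripper": 0.5},{"rx": 0,"ry": 0,"rz": 0,"dx": 0,"dy": 0,"dz": 16,"gripper": 0.5},{"rx": 0,"ry": 0,"rz": 0,"dx": 0,"dy": 0,"dz": 16,"gripper": 0.5},{"rx": 0,"ry": 0,"rz": 0,"dx": 0,"dy": 0,"dz": 15,"gripper": 0.5},{"rx": 0,"ry": 0,"rz": 0,"dx": 0,"dy": 0,"dz": 0,"gripper": 0.5}], grip_force=40)

```text
clock: 6.05
tcp_pos: [0.4539, -0.3464, 0.0593]
orientation: [-2.747, -1.52, 0.002]
contact_force: [0.4, -0.4, 0.6]
grip_width: 0.0641
gripper_force: 0.0
```

step_arm(moves=[{"rx": 0,"ry": 0,"rz": 0,"dx": 0,"dy": 0,"dz": 0,"gripper": -1},{"rx": 0,"ry": 0,"rz": 0,"dx": 0,"dy": 0,"dz": 0,"gripper": -1},{"rx": 0,"ry": 0,"rz": 0,"dx": 0,"dy": 0,"dz": 0,"gripper": -1},{"rx": 0,"ry": 0,"rz": 0,"dx": 0,"dy": 0,"dz": 0,"gripper": -1},{"rx": 0,"ry": 0,"rz": 0,"dx": 0,"dy": 0,"dz": 0,"gripper": -1},{"rx": 0,"ry": 0,"rz": 0,"dx": 0,"dy": 0,"dz": 0,"gripper": -1}], grip_force=40)

```text
clock: 6.8
tcp_pos: [0.4541, -0.3465, 0.0613]
orientation: [-2.747, -1.521, -0.0]
contact_force: [-3.7, 2.2, 7.2]
grip_width: 0.0165
gripper_force: 34.6
```

Run:
```python
from h import *
plan((.5485,-.10,.09),88.9)
```

```text
tcp [ 0.4541 -0.3465  0.0613] yaw 57.93 tilt [-0.0006  0.0014] F [-3.71  2.17  7.15] w 0.0165 t 6.8
rz -30.97
shift mm (axes after turn) [248.3  89.7 -28.7]
```

The width is 16.5 mm where 24 mm was expected, so I'll take a look.

Run:
```python
from h import *
o=r.get_obs();print(o["grip_width"],o["gripper_force"],o["contact_force"])
t=r.grab_frame("top");s=r.grab_frame("side")
a=cv2.resize(t[190:260,340:430],None,fx=4,fy=4);b=cv2.resize(s[120:210,270:370],None,fx=4.3,fy=4.3,interpolation=cv2.INTER_CUBIC)
O=np.zeros((max(a.shape[0],b.shape[0]),a.shape[1]+b.shape[1],3),np.uint8);O[:a.shape[0],:a.shape[1]]=a;O[:b.shape[0],a.shape[1]:]=b
cv2.imwrite("pics/grip.png",O)
print(proj("side",[[.4538,-.346,z] for z in(0,.024,.039,.058,.066,.09)]))
```

```text
0.01651947765374011 34.55308205026995 [-3.7105341   2.16715137  7.15427779]
[[312.38619394 186.51287701]
 [312.71386046 179.06609111]
 [312.92104258 174.34959186]
 [313.18614515 168.30551895]
 [313.29866843 165.73702709]
 [313.63947564 157.9464091 ]]
```

View pics/grip.png

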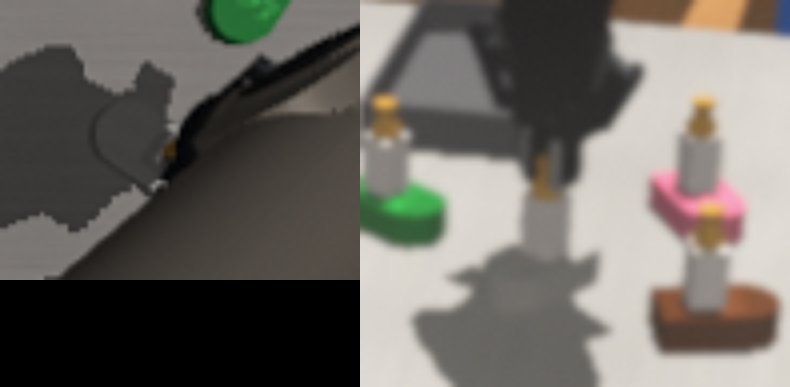

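The pads closed on the brass nozzle, with the tips resting at the top of the pillar (about crop row 190). So the real fingertips sit higher than the nominal offset gives. I'll open partly, go lower and look again.

step_arm(moves=[{"rx": 0,"ry": 0,"rz": 0,"dx": 0,"dy": 0,"dz": 0,"gripper": 0.2},{"rx": 0,"ry": 0,"rz": 0,"dx": 0,"dy": 0,"dz": 0,"gripper": 0.2},{"rx": 0,"ry": 0,"rz": 0,"dx": 0,"dy": 0,"dz": 0,"gripper": 0.2},{"rx": 0,"ry": 0,"rz": 0,"dx": 0,"dy": 0,"dz": 8,"gripper": 0.2},{"rx": 0,"ry": 0,"rz": 0,"dx": 0,"dy": 0,"dz": 7,"gripper": 0.2},{"rx": 0,"ry": 0,"rz": 0,"dx": 0,"dy": 0,"dz": 0,"gripper": 0.2},{"rx": 0,"ry": 0,"rz": 0,"dx": 0,"dy": 0,"dz": 0,"gripper": 0.2}])

```text
clock: 7.78
tcp_pos: [0.4547, -0.347, 0.0456]
orientation: [-2.749, -1.521, 0.0]
contact_force: [0.9, -0.2, 0.3]
grip_width: 0.0516
gripper_force: 0.0
```

Run:
```python
from h import *
plan((.4538,-.3460,.04),57.8)
s=r.grab_frame("side");b=cv2.resize(s[130:200,270:370],None,fx=7,fy=7,interpolation=cv2.INTER_CUBIC);b=cv2.convertScaleAbs(b,alpha=1.6,beta=20)
cv2.imwrite("pics/grip2.png",b)
o=r.get_obs();Rm=R.from_rotvec(o["orientation"]).as_matrix()
for t in(0,.022):
  print(t,[((proj("side",o["tcp_pos"]+Rm@[0,sg*.028,t])-[270,130])*7).round(0) for sg in(1,-1)])
```

```text
tcp [ 0.4547 -0.347   0.0456] yaw 57.93 tilt [-0.0003  0.    ] F [ 0.91 -0.25  0.33] w 0.0516 t 7.78
rz 0.13
shift mm (axes after turn) [ 0.4 -1.3  5.6]
0 [array([[248., 273.]]), array([[351., 316.]])]
0.022 [array([[246., 321.]]), array([[349., 365.]])]
```

View pics/grip2.png

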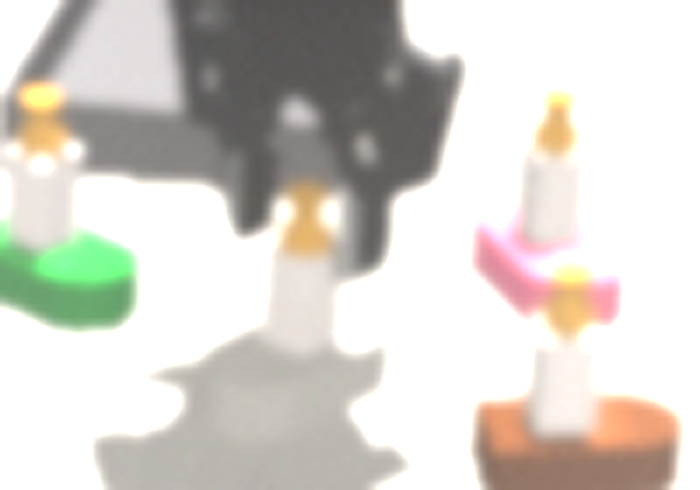

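Fingertips are seen at (250,235) and (365,272), about 40 mm higher than nominal at this opening. I'll lower another 14 mm and close.

step_arm(moves=[{"rx": 0,"ry": 0,"rz": 0,"dx": 0,"dy": -1,"dz": 7,"gripper": 0.2},{"rx": 0,"ry": 0,"rz": 0,"dx": 0,"dy": 0,"dz": 7,"gripper": 0.2},{"rx": 0,"ry": 0,"rz": 0,"dx": 0,"dy": 0,"dz": 0,"gripper": 0.2},{"rx": 0,"ry": 0,"rz": 0,"dx": 0,"dy": 0,"dz": 0,"gripper": -1},{"rx": 0,"ry": 0,"rz": 0,"dx": 0,"dy": 0,"dz": 0,"gripper": -1},{"rx": 0,"ry": 0,"rz": 0,"dx": 0,"dy": 0,"dz": 0,"gripper": -1},{"rx": 0,"ry": 0,"rz": 0,"dx": 0,"dy": 0,"dz": 0,"gripper": -1},{"rx": 0,"ry": 0,"rz": 0,"dx": 0,"dy": 0,"dz": 0,"gripper": -1}])

```text
clock: 8.82
tcp_pos: [0.4539, -0.3465, 0.0318]
orientation: [2.749, 1.521, 0.0]
contact_force: [-0.9, 0.8, 2.7]
grip_width: 0.023
gripper_force: 40.4
```

Run:
```python
from h import *
plan((.5485,-.10,.09),88.9)
s=r.grab_frame("side");b=cv2.resize(s[130:200,270:370],None,fx=7,fy=7,interpolation=cv2.INTER_CUBIC);b=cv2.convertScaleAbs(b,alpha=1.6,beta=20)
cv2.imwrite("pics/grip3.png",b)
```

```text
tcp [ 0.4539 -0.3465  0.0318] yaw 57.93 tilt [0.0001 0.    ] F [-0.91  0.78  2.65] w 0.023 t 8.82
rz -30.97
shift mm (axes after turn) [248.2  89.9 -58.2]
```

View pics/grip3.png

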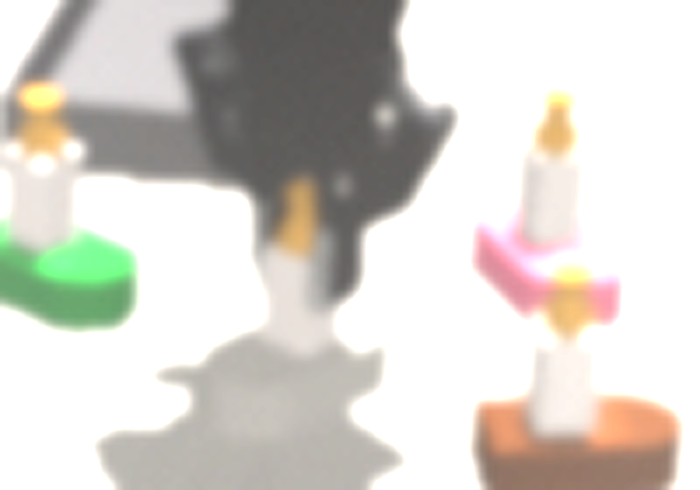

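The pads now hold the pillar (23 mm), with the tips about mid-pillar. I'll lift, turn in line with the bay and carry it over.

step_arm(moves=[{"rx": 0,"ry": 0,"rz": 0,"dx": 0,"dy": 0,"dz": -10,"gripper": -1},{"rx": 0,"ry": 0,"rz": 0,"dx": 0,"dy": 0,"dz": -15,"gripper": -1},{"rx": 0,"ry": 0,"rz": 0,"dx": 0,"dy": 0,"dz": -15,"gripper": -1},{"rx": 0,"ry": 0,"rz": -6,"dx": 0,"dy": 0,"dz": 0,"gripper": -1},{"rx": 0,"ry": 0,"rz": -6,"dx": 0,"dy": 0,"dz": 0,"gripper": -1},{"rx": 0,"ry": 0,"rz": -6,"dx": 0,"dy": 0,"dz": 0,"gripper": -1},{"rx": 0,"ry": 0,"rz": -6,"dx": 0,"dy": 0,"dz": 0,"gripper": -1},{"rx": 0,"ry": 0,"rz": -7,"dx": 0,"dy": 0,"dz": 0,"gripper": -1},{"rx": 0,"ry": 0,"rz": 0,"dx": 36,"dy": 11,"dz": 0,"gripper": -1},{"rx": 0,"ry": 0,"rz": 0,"dx": 36,"dy": 11,"dz": 0,"gripper": -1},{"rx": 0,"ry": 0,"rz": 0,"dx": 36,"dy": 11,"dz": 0,"gripper": -1},{"rx": 0,"ry": 0,"rz": 0,"dx": 36,"dy": 11,"dz": 0,"gripper": -1},{"rx": 0,"ry": 0,"rz": 0,"dx": 36,"dy": 11,"dz": 0,"gripper": -1},{"rx": 0,"ry": 0,"rz": 0,"dx": 36,"dy": 11,"dz": 0,"gripper": -1},{"rx": 0,"ry": 0,"rz": 0,"dx": 36,"dy": 11,"dz": 0,"gripper": -1},{"rx": 0,"ry": 0,"rz": 0,"dx": 36,"dy": 11,"dz": 0,"gripper": -1},{"rx": 0,"ry": 0,"rz": 0,"dx": 0,"dy": 0,"dz": 0,"gripper": -1},{"rx": 0,"ry": 0,"rz": 0,"dx": 0,"dy": 0,"dz": 0,"gripper": -1}], grip_force=60)

```text
clock: 11.12
tcp_pos: [0.5472, -0.0606, 0.0723]
orientation: [2.241, 2.2, -0.0]
contact_force: [-0.6, -0.6, -4.9]
grip_width: 0.023
gripper_force: 59.8
```

Run:
```python
from h import *
plan((.5482,-.0592,.042),88.94);print(r.get_obs()["joints"].round(2))
s=r.grab_frame("side");t=r.grab_frame("top")
b=cv2.resize(s[180:320,180:330],None,fx=3,fy=3,interpolation=cv2.INTER_CUBIC);a=cv2.resize(t[150:240,160:340],None,fx=1.9,fy=1.9)
O=np.zeros((420,450+a.shape[1],3),np.uint8);O[:,:450]=b;O[:a.shape[0],450:]=a
cv2.imwrite("pics/carry.png",O)
```

```text
tcp [ 0.5472 -0.0606  0.0723] yaw 88.94 tilt [ 0.0004 -0.0006] F [-0.65 -0.59 -4.88] w 0.023 t 11.12
rz -0.00
shift mm (axes after turn) [ 1.4  1.  30.3]
[-0.41  0.51  0.52  2.   -0.38  0.72  0.33]
```

View pics/carry.png

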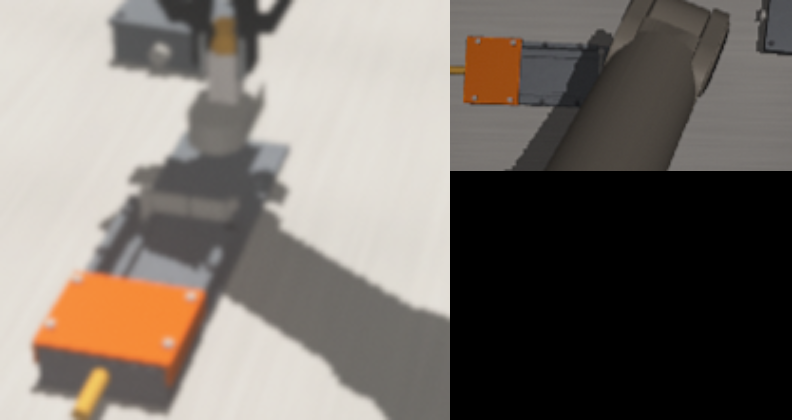

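The carriage hangs level and in line before the gate. I'll lower it gently onto the floor.

step_arm(moves=[{"rx": 0,"ry": 0,"rz": 0,"dx": 1.4,"dy": 1,"dz": 10,"gripper": -1},{"rx": 0,"ry": 0,"rz": 0,"dx": 0,"dy": 0,"dz": 10,"gripper": -1},{"rx": 0,"ry": 0,"rz": 0,"dx": 0,"dy": 0,"dz": 8,"gripper": -1},{"rx": 0,"ry": 0,"rz": 0,"dx": 0,"dy": 0,"dz": 3,"gripper": -1},{"rx": 0,"ry": 0,"rz": 0,"dx": 0,"dy": 0,"dz": 2,"gripper": -1},{"rx": 0,"ry": 0,"rz": 0,"dx": 0,"dy": 0,"dz": 1,"gripper": -1},{"rx": 0,"ry": 0,"rz": 0,"dx": 0,"dy": 0,"dz": 0,"gripper": -1}])

```text
clock: 12.1
tcp_pos: [0.5485, -0.0588, 0.038]
orientation: [2.242, 2.2, 0.001]
contact_force: [-1.4, -0.7, -4.4]
grip_width: 0.0231
gripper_force: 60.1
```

Run:
```python
from h import *
plan((.5482,-.0592,.038),88.94)
```

```text
tcp [ 0.5485 -0.0588  0.038 ] yaw 88.93 tilt [0.0005 0.    ] F [-1.37 -0.7  -4.41] w 0.0231 t 12.1
rz -0.01
shift mm (axes after turn) [-0.4 -0.2 -0. ]
```

step_arm(moves=[{"rx": 0,"ry": 0,"rz": 0,"dx": 0,"dy": 0,"dz": 0.6,"gripper": -1},{"rx": 0,"ry": 0,"rz": 0,"dx": 0,"dy": 0,"dz": 0,"gripper": -1}])

```text
clock: 12.35
tcp_pos: [0.5485, -0.0588, 0.0379]
orientation: [2.242, 2.2, 0.001]
contact_force: [-4.2, -0.7, 6.1]
grip_width: 0.0229
gripper_force: 61.3
```

step_arm(moves=[{"rx": 0,"ry": 0,"rz": 0,"dx": 5,"dy": 0,"dz": 0.4,"gripper": -1},{"rx": 0,"ry": 0,"rz": 0,"dx": 5,"dy": 0,"dz": 0,"gripper": -1},{"rx": 0,"ry": 0,"rz": 0,"dx": 5,"dy": 0,"dz": 0,"gripper": -1},{"rx": 0,"ry": 0,"rz": 0,"dx": 5,"dy": 0,"dz": 0,"gripper": -1}])

```text
clock: 12.85
tcp_pos: [0.5504, -0.0404, 0.0379]
orientation: [2.241, 2.196, 0.002]
contact_force: [-0.8, -5.9, 3.5]
grip_width: 0.023
gripper_force: 61.2
```

Run:
```python
from h import *
plan((.5489,-.0200,.0379),88.94)
```

```text
tcp [ 0.5504 -0.0404  0.0379] yaw 88.84 tilt [ 0.004  -0.0018] F [-0.82 -5.9   3.52] w 0.023 t 12.85
rz -0.10
shift mm (axes after turn) [20.4 -1.9 -0. ]
```

step_arm(moves=[{"rx": 0,"ry": 0,"rz": 0,"dx": 4,"dy": 0,"dz": -0.3,"gripper": -1},{"rx": 0,"ry": 0,"rz": 0,"dx": 4,"dy": 0,"dz": 0,"gripper": -1},{"rx": 0,"ry": 0,"rz": 0,"dx": 4,"dy": 0,"dz": 0,"gripper": -1},{"rx": 0,"ry": 0,"rz": 0,"dx": 4,"dy": 0,"dz": 0,"gripper": -1}])

```text
clock: 13.35
tcp_pos: [0.5501, -0.024, 0.0379]
orientation: [2.241, 2.197, 0.002]
contact_force: [-0.5, -7.0, 5.9]
grip_width: 0.0226
gripper_force: 61.6
```

Run:
```python
from h import *
plan((.5492,-.0040,.0379),88.94)
t=r.grab_frame("top");s=r.grab_frame("side");cv2.imwrite("pics/s4.png",cv2.resize(s[200:320,180:300],None,fx=5,fy=5,interpolation=cv2.INTER_CUBIC))
```

```text
tcp [ 0.5501 -0.024   0.0379] yaw 88.86 tilt [ 0.0027 -0.0013] F [-0.48 -7.    5.89] w 0.0226 t 13.35
rz -0.08
shift mm (axes after turn) [20.  -1.3 -0. ]
```

View pics/s4.png

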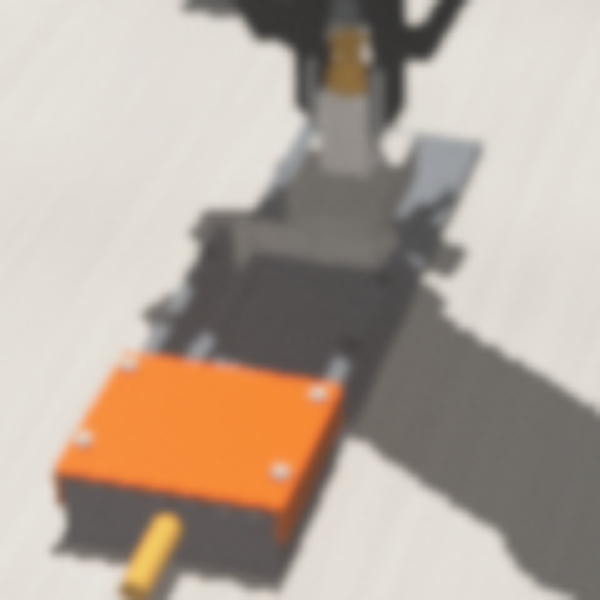

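The nose is just before the gate and aligned, and the fingers stand well above the leaves. I'll slide on through.

step_arm(moves=[{"rx": 0,"ry": 0,"rz": 0,"dx": 4,"dy": -0.4,"dz": -0.5,"gripper": -1},{"rx": 0,"ry": 0,"rz": 0,"dx": 4,"dy": 0,"dz": 0,"gripper": -1},{"rx": 0,"ry": 0,"rz": 0,"dx": 4,"dy": 0,"dz": 0,"gripper": -1},{"rx": 0,"ry": 0,"rz": 0,"dx": 4,"dy": 0,"dz": 0,"gripper": -1},{"rx": 0,"ry": 0,"rz": 0,"dx": 4,"dy": 0,"dz": 0,"gripper": -1}])

```text
clock: 14.08
tcp_pos: [0.5493, -0.0041, 0.0379]
orientation: [2.242, 2.198, -0.001]
contact_force: [0.5, -7.8, 5.5]
grip_width: 0.0226
gripper_force: 61.5
```

step_arm(moves=[{"rx": 0,"ry": 0,"rz": 0,"dx": 4,"dy": 0,"dz": 0,"gripper": -1},{"rx": 0,"ry": 0,"rz": 0,"dx": 4,"dy": 0,"dz": 0,"gripper": -1},{"rx": 0,"ry": 0,"rz": 0,"dx": 4,"dy": 0,"dz": 0,"gripper": -1},{"rx": 0,"ry": 0,"rz": 0,"dx": 4,"dy": 0,"dz": 0,"gripper": -1},{"rx": 0,"ry": 0,"rz": 0,"dx": 4,"dy": 0,"dz": 0,"gripper": -1}])

```text
clock: 14.7
tcp_pos: [0.5497, 0.0146, 0.038]
orientation: [2.242, 2.196, -0.002]
contact_force: [-0.4, -10.6, 5.2]
grip_width: 0.0228
gripper_force: 61.5
```

Run:
```python
from h import *
plan((.5498,.029,.0379),88.94)
```

```text
tcp [0.5497 0.0146 0.038 ] yaw 88.81 tilt [ 0.0014 -0.0029] F [ -0.4  -10.62   5.24] w 0.0228 t 14.7
rz -0.13
shift mm (axes after turn) [14.4 -0.2  0.1]
```

step_arm(moves=[{"rx": 0,"ry": 0,"rz": 0,"dx": 5,"dy": 0,"dz": -0.4,"gripper": -1},{"rx": 0,"ry": 0,"rz": 0,"dx": 5,"dy": 0,"dz": 0,"gripper": -1},{"rx": 0,"ry": 0,"rz": 0,"dx": 5,"dy": 0,"dz": 0,"gripper": -1},{"rx": 0,"ry": 0,"rz": 0,"dx": 5,"dy": 0,"dz": 0,"gripper": -1},{"rx": 0,"ry": 0,"rz": 0,"dx": 5,"dy": 0,"dz": 0,"gripper": -1},{"rx": 0,"ry": 0,"rz": 0,"dx": 5,"dy": 0,"dz": 0,"gripper": -1}])

```text
clock: 15.45
tcp_pos: [0.5497, 0.0465, 0.038]
orientation: [2.242, 2.199, -0.001]
contact_force: [-0.2, -6.6, 4.4]
grip_width: 0.0227
gripper_force: 61.2
```

step_arm(moves=[{"rx": 0,"ry": 0,"rz": 0,"dx": 5,"dy": 0,"dz": 0,"gripper": -1},{"rx": 0,"ry": 0,"rz": 0,"dx": 5,"dy": 0,"dz": 0,"gripper": -1},{"rx": 0,"ry": 0,"rz": 0,"dx": 5,"dy": 0,"dz": 0,"gripper": -1},{"rx": 0,"ry": 0,"rz": 0,"dx": 5,"dy": 0,"dz": 0,"gripper": -1},{"rx": 0,"ry": 0,"rz": 0,"dx": 5,"dy": 0,"dz": 0,"gripper": -1},{"rx": 0,"ry": 0,"rz": 0,"dx": 5,"dy": 0,"dz": 0,"gripper": -1},{"rx": 0,"ry": 0,"rz": 0,"dx": 0,"dy": 0,"dz": 0,"gripper": -1}])

```text
clock: 16.32
tcp_pos: [0.5503, 0.0772, 0.0379]
orientation: [2.242, 2.201, -0.001]
contact_force: [-1.0, -4.6, 3.0]
grip_width: 0.0231
gripper_force: 61.2
```

Run:
```python
from h import *
plan((.5510,.1008,.0379),88.94)
```

```text
tcp [0.5503 0.0772 0.0379] yaw 88.94 tilt [-0.0002 -0.0004] F [-1.   -4.61  3.04] w 0.0231 t 16.32
rz 0.00
shift mm (axes after turn) [23.6  0.3  0. ]
```

step_arm(moves=[{"rx": 0,"ry": 0,"rz": 0,"dx": 3,"dy": 0,"dz": -0.3,"gripper": -1},{"rx": 0,"ry": 0,"rz": 0,"dx": 3,"dy": 0,"dz": 0,"gripper": -1},{"rx": 0,"ry": 0,"rz": 0,"dx": 3,"dy": 0,"dz": 0,"gripper": -1},{"rx": 0,"ry": 0,"rz": 0,"dx": 3,"dy": 0,"dz": 0,"gripper": -1},{"rx": 0,"ry": 0,"rz": 0,"dx": 3,"dy": 0,"dz": 0,"gripper": -1},{"rx": 0,"ry": 0,"rz": 0,"dx": 3,"dy": 0,"dz": 0,"gripper": -1},{"rx": 0,"ry": 0,"rz": 0,"dx": 3,"dy": 0,"dz": 0,"gripper": -1}])

```text
clock: 17.2
tcp_pos: [0.5503, 0.0983, 0.038]
orientation: [-2.242, -2.2, 0.001]
contact_force: [-0.3, -4.4, 2.1]
grip_width: 0.0231
gripper_force: 61.0
```

step_arm(moves=[{"rx": 0,"ry": 0,"rz": 0,"dx": 1,"dy": 0,"dz": 0,"gripper": -1},{"rx": 0,"ry": 0,"rz": 0,"dx": 1,"dy": 0,"dz": 0,"gripper": -1}])

```text
clock: 17.45
tcp_pos: [0.5504, 0.1005, 0.038]
orientation: [-2.241, -2.201, 0.001]
contact_force: [-1.0, -3.7, 0.5]
grip_width: 0.0228
gripper_force: 60.8
```

step_arm(moves=[{"rx": 0,"ry": 0,"rz": 0,"dx": 1,"dy": 0,"dz": 0,"gripper": -1},{"rx": 0,"ry": 0,"rz": 0,"dx": 1,"dy": 0,"dz": 0,"gripper": -1}])

```text
clock: 17.7
tcp_pos: [0.5506, 0.1026, 0.038]
orientation: [-2.241, -2.201, 0.0]
contact_force: [-0.9, -2.8, -1.4]
grip_width: 0.023
gripper_force: 60.5
```

step_arm(moves=[{"rx": 0,"ry": 0,"rz": 0,"dx": 1,"dy": 0,"dz": 0,"gripper": -1},{"rx": 0,"ry": 0,"rz": 0,"dx": 1,"dy": 0,"dz": 0,"gripper": -1}])

```text
clock: 17.95
tcp_pos: [0.5507, 0.1046, 0.038]
orientation: [-2.241, -2.201, 0.0]
contact_force: [-0.8, -1.7, -2.5]
grip_width: 0.023
gripper_force: 60.3
```

step_arm(moves=[{"rx": 0,"ry": 0,"rz": 0,"dx": 1,"dy": 0,"dz": 0.1,"gripper": -1},{"rx": 0,"ry": 0,"rz": 0,"dx": 1,"dy": 0,"dz": 0,"gripper": -1}])

```text
clock: 18.2
tcp_pos: [0.5508, 0.1065, 0.038]
orientation: [-2.242, -2.201, 0.0]
contact_force: [0.3, -1.6, -3.2]
grip_width: 0.0228
gripper_force: 60.3
```

step_arm(moves=[{"rx": 0,"ry": 0,"rz": 0,"dx": 1,"dy": 0,"dz": 0,"gripper": -1},{"rx": 0,"ry": 0,"rz": 0,"dx": 1,"dy": 0,"dz": 0,"gripper": -1}])

```text
clock: 18.45
tcp_pos: [0.5509, 0.1085, 0.038]
orientation: [-2.242, -2.201, 0.0]
contact_force: [0.7, -1.5, -3.2]
grip_width: 0.0227
gripper_force: 60.2
```

step_arm(moves=[{"rx": 0,"ry": 0,"rz": 0,"dx": 1,"dy": 0,"dz": 0,"gripper": -1},{"rx": 0,"ry": 0,"rz": 0,"dx": 1,"dy": 0,"dz": 0,"gripper": -1}])

```text
clock: 18.7
tcp_pos: [0.5509, 0.1105, 0.038]
orientation: [-2.242, -2.201, 0.0]
contact_force: [0.4, -0.9, -3.6]
grip_width: 0.0228
gripper_force: 60.1
```

step_arm(moves=[{"rx": 0,"ry": 0,"rz": 0,"dx": 1,"dy": 0,"dz": 0.1,"gripper": -1},{"rx": 0,"ry": 0,"rz": 0,"dx": 1,"dy": 0,"dz": 0,"gripper": -1}])

```text
clock: 18.95
tcp_pos: [0.5511, 0.1123, 0.038]
orientation: [-2.242, -2.201, 0.0]
contact_force: [-0.0, -1.2, -3.5]
grip_width: 0.0231
gripper_force: 60.2
```

step_arm(moves=[{"rx": 0,"ry": 0,"rz": 0,"dx": 1,"dy": 0,"dz": 0,"gripper": -1},{"rx": 0,"ry": 0,"rz": 0,"dx": 1,"dy": 0,"dz": 0,"gripper": -1}])

```text
clock: 19.2
tcp_pos: [0.5511, 0.1143, 0.038]
orientation: [2.242, 2.201, 0.0]
contact_force: [-0.3, -0.6, -2.7]
grip_width: 0.0228
gripper_force: 60.2
```

step_arm(moves=[{"rx": 0,"ry": 0,"rz": 0,"dx": 1,"dy": 0,"dz": 0,"gripper": -1},{"rx": 0,"ry": 0,"rz": 0,"dx": 1,"dy": 0,"dz": 0,"gripper": -1}])

```text
clock: 19.45
tcp_pos: [0.5511, 0.1159, 0.038]
orientation: [2.242, 2.2, -0.001]
contact_force: [0.4, -4.8, -3.0]
grip_width: 0.0228
gripper_force: 60.4
```

Tap contact felt at y ≈ 0.1145 (the force jumped to 4.8 N). Now I'll press on carefully.

step_arm(moves=[{"rx": 0,"ry": 0,"rz": 0,"dx": 1,"dy": 0,"dz": 0,"gripper": -1},{"rx": 0,"ry": 0,"rz": 0,"dx": 1,"dy": 0,"dz": 0,"gripper": -1}])

```text
clock: 19.7
tcp_pos: [0.5512, 0.1175, 0.038]
orientation: [2.242, 2.2, -0.001]
contact_force: [-1.0, -5.1, -0.6]
grip_width: 0.0228
gripper_force: 60.5
```

step_arm(moves=[{"rx": 0,"ry": 0,"rz": 0,"dx": 1,"dy": 0,"dz": 0,"gripper": -1},{"rx": 0,"ry": 0,"rz": 0,"dx": 1,"dy": 0,"dz": 0,"gripper": -1}])

```text
clock: 19.95
tcp_pos: [0.5512, 0.1192, 0.0381]
orientation: [2.242, 2.199, -0.001]
contact_force: [-0.8, -6.1, 0.2]
grip_width: 0.0229
gripper_force: 60.6
```

step_arm(moves=[{"rx": 0,"ry": 0,"rz": 0,"dx": 1,"dy": 0,"dz": 0,"gripper": -1},{"rx": 0,"ry": 0,"rz": 0,"dx": 1,"dy": 0,"dz": 0,"gripper": -1}])

```text
clock: 20.2
tcp_pos: [0.5512, 0.1206, 0.0381]
orientation: [2.243, 2.199, -0.002]
contact_force: [-1.8, -8.2, 0.3]
grip_width: 0.0229
gripper_force: 60.7
```

step_arm(moves=[{"rx": 0,"ry": 0,"rz": 0,"dx": 0.8,"dy": 0,"dz": 0,"gripper": -1},{"rx": 0,"ry": 0,"rz": 0,"dx": 0,"dy": 0,"dz": 0,"gripper": -1}])

```text
clock: 20.45
tcp_pos: [0.5512, 0.1213, 0.0381]
orientation: [2.243, 2.198, -0.002]
contact_force: [-1.1, -6.7, -0.6]
grip_width: 0.0227
gripper_force: 60.7
```

step_arm(moves=[{"rx": 0,"ry": 0,"rz": 0,"dx": 1,"dy": 0,"dz": 0,"gripper": -1},{"rx": 0,"ry": 0,"rz": 0,"dx": 0.6,"dy": 0,"dz": 0,"gripper": -1},{"rx": 0,"ry": 0,"rz": 0,"dx": 0,"dy": 0,"dz": 0,"gripper": -1}])

```text
clock: 20.82
tcp_pos: [0.5512, 0.1224, 0.0382]
orientation: [2.243, 2.198, -0.003]
contact_force: [-1.5, -7.5, 0.7]
grip_width: 0.0227
gripper_force: 60.8
```

step_arm(moves=[{"rx": 0,"ry": 0,"rz": 0,"dx": 0,"dy": 0,"dz": 0,"gripper": -1},{"rx": 0,"ry": 0,"rz": 0,"dx": 0,"dy": 0,"dz": 0,"gripper": -1}])

```text
clock: 21.08
tcp_pos: [0.5512, 0.1223, 0.0381]
orientation: [2.243, 2.198, -0.003]
contact_force: [-0.9, -8.8, 0.9]
grip_width: 0.0225
gripper_force: 60.8
```

step_arm(moves=[{"rx": 0,"ry": 0,"rz": 0,"dx": 0.8,"dy": 0,"dz": 0,"gripper": -1},{"rx": 0,"ry": 0,"rz": 0,"dx": 0,"dy": 0,"dz": 0,"gripper": -1},{"rx": 0,"ry": 0,"rz": 0,"dx": 0,"dy": 0,"dz": 0,"gripper": -1},{"rx": 0,"ry": 0,"rz": 0,"dx": 0,"dy": 0,"dz": 0,"gripper": -1},{"rx": 0,"ry": 0,"rz": 0,"dx": 0,"dy": 0,"dz": 0,"gripper": -1}])

```text
clock: 21.7
tcp_pos: [0.5512, 0.123, 0.0381]
orientation: [2.243, 2.198, -0.003]
contact_force: [-1.8, -9.0, 1.7]
grip_width: 0.0227
gripper_force: 60.8
```

step_arm(moves=[{"rx": 0,"ry": 0,"rz": 0,"dx": 0,"dy": 0,"dz": 0,"gripper": -1},{"rx": 0,"ry": 0,"rz": 0,"dx": 0,"dy": 0,"dz": 0,"gripper": -1},{"rx": 0,"ry": 0,"rz": 0,"dx": 0,"dy": 0,"dz": 0,"gripper": -1},{"rx": 0,"ry": 0,"rz": 0,"dx": 0,"dy": 0,"dz": 0,"gripper": -1},{"rx": 0,"ry": 0,"rz": 0,"dx": 0,"dy": 0,"dz": 0,"gripper": -1}])

```text
clock: 22.32
tcp_pos: [0.5512, 0.123, 0.0382]
orientation: [2.243, 2.198, -0.003]
contact_force: [-1.1, -9.0, 1.2]
grip_width: 0.0229
gripper_force: 60.8
```

Run:
```python
from h import *
plan((.551,.120,.038),88.94);o=r.get_obs();print(o["moment"])
```

```text
tcp [0.5512 0.123  0.0382] yaw 88.83 tilt [-0.0002 -0.0024] F [-1.13 -9.04  1.25] w 0.0229 t 22.32
rz -0.11
shift mm (axes after turn) [-3.  -0.2  0.2]
[-1.97801161  0.28919168  0.01394112]
```

Held for over a second at about 9 N. I'll ease back slowly, release and lift away.

step_arm(moves=[{"rx": 0,"ry": 0,"rz": 0,"dx": -1,"dy": 0,"dz": 0,"gripper": -1},{"rx": 0,"ry": 0,"rz": 0,"dx": -1,"dy": 0,"dz": 0,"gripper": -1},{"rx": 0,"ry": 0,"rz": 0,"dx": -1,"dy": 0,"dz": 0,"gripper": -1},{"rx": 0,"ry": 0,"rz": 0,"dx": -1,"dy": 0,"dz": 0,"gripper": -1},{"rx": 0,"ry": 0,"rz": 0,"dx": -1,"dy": 0,"dz": 0,"gripper": -1},{"rx": 0,"ry": 0,"rz": 0,"dx": -1,"dy": 0,"dz": 0,"gripper": -1},{"rx": 0,"ry": 0,"rz": 0,"dx": -1,"dy": 0,"dz": 0,"gripper": -1},{"rx": 0,"ry": 0,"rz": 0,"dx": -1,"dy": 0,"dz": 0,"gripper": -1},{"rx": 0,"ry": 0,"rz": 0,"dx": 0,"dy": 0,"dz": 0,"gripper": -1},{"rx": 0,"ry": 0,"rz": 0,"dx": 0,"dy": 0,"dz": 0,"gripper": -1}])

```text
clock: 23.58
tcp_pos: [0.5512, 0.1178, 0.038]
orientation: [-2.242, -2.201, -0.0]
contact_force: [0.3, -1.6, -4.5]
grip_width: 0.0226
gripper_force: 60.3
```

step_arm(moves=[{"rx": 0,"ry": 0,"rz": 0,"dx": 0,"dy": 0,"dz": 0,"gripper": 0.2},{"rx": 0,"ry": 0,"rz": 0,"dx": 0,"dy": 0,"dz": 0,"gripper": 0.2},{"rx": 0,"ry": 0,"rz": 0,"dx": 0,"dy": 0,"dz": 0,"gripper": 0.2},{"rx": 0,"ry": 0,"rz": 0,"dx": 0,"dy": 0,"dz": 0,"gripper": 0.2},{"rx": 0,"ry": 0,"rz": 0,"dx": 0,"dy": 0,"dz": -10,"gripper": 0.2},{"rx": 0,"ry": 0,"rz": 0,"dx": 0,"dy": 0,"dz": -20,"gripper": 0.2},{"rx": 0,"ry": 0,"rz": 0,"dx": 0,"dy": 0,"dz": -30,"gripper": 0.2},{"rx": 0,"ry": 0,"rz": 0,"dx": 0,"dy": 0,"dz": -40,"gripper": 0.2},{"rx": 0,"ry": 0,"rz": 0,"dx": 0,"dy": 0,"dz": -50,"gripper": 0.2},{"rx": 0,"ry": 0,"rz": 0,"dx": -40,"dy": 0,"dz": -40,"gripper": 0.2},{"rx": 0,"ry": 0,"rz": 0,"dx": -50,"dy": 0,"dz": 0,"gripper": 0.2},{"rx": 0,"ry": 0,"rz": 0,"dx": -50,"dy": 0,"dz": 0,"gripper": 0.2},{"rx": 0,"ry": 0,"rz": 0,"dx": -50,"dy": 0,"dz": 0,"gripper": 0.2},{"rx": 0,"ry": 0,"rz": 0,"dx": 0,"dy": 0,"dz": 0,"gripper": 0.2},{"rx": 0,"ry": 0,"rz": 0,"dx": 0,"dy": 0,"dz": 0,"gripper": 0.2}])

```text
clock: 25.45
tcp_pos: [0.5478, -0.072, 0.2289]
orientation: [2.242, 2.2, 0.002]
contact_force: [-0.3, 0.1, -1.0]
grip_width: 0.0512
gripper_force: 0.0
```

Run:
```python
from h import *
np.set_printoptions(precision=4,suppress=True)
t=r.grab_frame("top");s=r.grab_frame("side");cv2.imwrite("pics/top9.png",t)
a=cv2.resize(t[155:225,160:300],None,fx=3,fy=3,interpolation=cv2.INTER_CUBIC);b=cv2.resize(s[200:310,180:290],None,fx=3.4,fy=3.4,interpolation=cv2.INTER_CUBIC)
O=np.zeros((max(a.shape[0],b.shape[0]),a.shape[1]+b.shape[1],3),np.uint8);O[:a.shape[0],:a.shape[1]]=a;O[:b.shape[0],a.shape[1]:]=b
cv2.imwrite("pics/end.png",O)
plan((.5,0,.2))
```

```text
tcp [ 0.5479 -0.0708  0.2283] yaw 89.07 tilt [0.0003 0.0008] F [ 0.09 -0.35  0.16] w 0.0514 t 25.55
shift mm (axes after turn) [ 70.  -49.   28.4]
```

View pics/end.png

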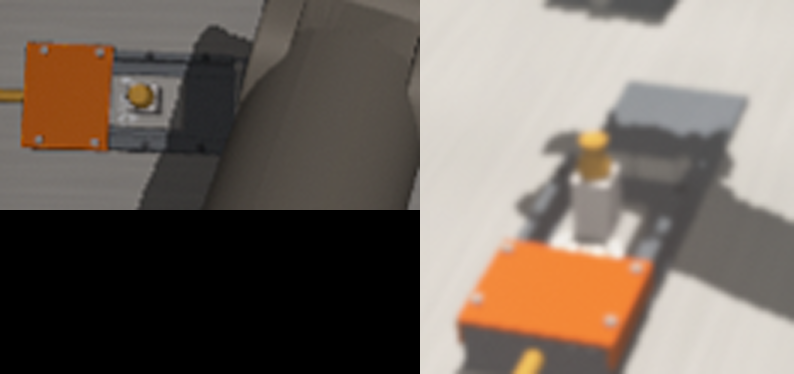

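The final picture shows the carriage resting in line at the cover. The gate is shut behind it and the gripper is clear, so I'll hand in.

```bash
python3 -c "
from bench import r
print(r.hand_in())"
```

```text
the job is handed in; nothing more can be done
None
```

I handed the job in at about 25.6 s. The carriage is released in the bay behind the shut gate; the tap was pressed about 7 mm (estimated from force and travel, against the 8 mm asked) and held for over a second, and the interface gave no verdict.

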